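# Stand up the pedestal posts and read their labels

## Task

Stand every tipped pedestal post upright on its foot in the lane, between the rails and let go, without toppling its neighbours. Then take the hand-held code reader off its rest pad and read the posts one after another from the shortest to the tallest: point the window straight at the middle of each white label band from about 6 cm away and hold it steady for three seconds. Finally lay the reader back on its pad as it lay, with all posts still standing in the lane, and leave the other equipment where it is.

Things in the scene. Friction and masses are not known exactly. Their poses are not given: they have to be found in the camera images.
- lane: shallow straight channel fixed to the cart: grey plate 102 (its x) x 660 (its y, the length) x 3 mm with an aluminium rail 6 mm wide, top 7 mm above the cart, along each long edge; 90 mm between the rails. Posts stand on the plate. Origin: centre of its underside; x points roughly away from the robot, y along the lane
- rest: grey rest pad for the reader, 140 (x) x 90 (y) x 12 mm, fixed, flat top. Origin: centre of its underside; the reader's nose lies towards the pad's +x
- reader: hand-held code reader, loose, 220 g: a level bar 118 mm long (x) and 30 mm high. Grey grip part 82 mm long, 30 mm wide, from x = -60 to +22 mm, and a black nose block 36 mm long, 44 mm wide, from x = +22 to +58 mm. Origin: on the underside, 60 mm from the tail end; x points to the nose, z up. Centre of mass near x = +4 mm, 15 mm above the underside
- reader_nose (a point): centre of the reader's glass window, at x = 58 mm, 15 mm above the reader's underside; it reads along its own x axis, straight out of the nose (axes as the reader's)
- post_80: pedestal post, the shortest of the set, 80 mm tall, loose, about 0.4 kg, lying tipped over at the start, may be absent: heavy dark square foot 36 x 36 x 14 mm, dark shaft 20 mm thick, steel ball 36 mm at the top. Origin: on the axis, 40 mm above the foot's underside; z from foot to ball. Pinched gently (20 N) by the ball alone and lifted, it swings about the pads until it hangs foot down
- post_80_label (a point): centre of the white label band (24 mm high, all round the shaft) of the 80 mm post: on the axis, 30 mm above the underside of its foot and 32 mm below the centre of its ball
- post_92: pedestal post, the second shortest of the set, 92 mm tall, loose, about 0.4 kg, standing at the start: same shape as the others (foot 36 x 36 x 14 mm, shaft 20 mm, ball 36 mm). Origin: on the axis at half its height (46 mm above the underside of the foot); z points from foot to ball
- post_92_label (a point): centre of the white label band (24 mm high, all round the shaft) of the 92 mm post: on the axis, 42 mm above the underside of its foot and 32 mm below the centre of its ball
- post_104: pedestal post, the middle one of the set, 104 mm tall, loose, about 0.4 kg, lying tipped over at the start, may be absent: heavy dark square foot 36 x 36 x 14 mm, dark shaft 20 mm thick, steel ball 36 mm at the top. Origin: on the axis, 52 mm above the foot's underside; z from foot to ball. Pinched gently (20 N) by the ball alone and lifted, it swings about the pads until it hangs foot down
- post_104_label (a point): centre of the white label band (24 mm high, all round the shaft) of the 104 mm post: on the axis, 54 mm above the underside of its foot and 32 mm below the centre of its ball
- post_116: pedestal post, the second tallest of the set, 116 mm tall, loose, about 0.4 kg, lying tipped over at the start, may be absent: heavy dark square foot 36 x 36 x 14 mm, dark shaft 20 mm thick, steel ball 36 mm at the top. Origin: on the axis, 58 mm above the foot's underside; z from foot to ball. Pinched gently (20 N) by the ball alone and lifted, it swings about the pads until it hangs foot down
- post_116_label (a point): centre of the white label band (24 mm high, all round the shaft) of the 116 mm post: on the axis, 66 mm above the underside of its foot and 32 mm below the centre of its ball
- post_128: pedestal post, the tallest of the set, 128 mm tall, loose, about 0.4 kg, lying tipped over at the start, may be absent: heavy dark square foot 36 x 36 x 14 mm, dark shaft 20 mm thick, steel ball 36 mm at the top. Origin: on the axis, 64 mm above the foot's underside; z from foot to ball. Pinched gently (20 N) by the ball alone and lifted, it swings about the pads until it hangs foot down
- post_128_label (a point): centre of the white label band (24 mm high, all round the shaft) of the 128 mm post: on the axis, 78 mm above the underside of its foot and 32 mm below the centre of its ball
- clamp: chromed toggle-clamp base, 90 x 60 mm, 85 mm high; bystander, loose. Origin: centre of its underside
- collar: dull brass post collar, 44 mm across, 14 mm high; bystander, loose. Origin: centre of its underside
- gimbal: black gimbal mount with a round mirror, 60 x 90 mm, 100 mm high; bystander, loose. Origin: centre of its underside
- stage: grey stage 80 x 80 mm with a cloudy prism, 70 mm high; bystander, loose. Origin: centre of its underside
- fork_1: nickel-plated pedestal fork, 78 x 40 x 9 mm (bolt head to 15 mm); bystander, loose. Origin: centre of its underside
- fork_2: second nickel-plated pedestal fork, same size; bystander, loose. Origin: centre of its underside
Mind the look-alikes: they are no part of the job. Leave any green look-alike of the post_116 alone. What is shaped like the post_104 but orange is not meant.

How it is judged (in metres and radians):
On the way, in this order (a step that is already met when the one before it is completed fails the run):
1. every post stands upright in the lane, let go (angle between each of post_80, post_92, post_104, post_116, post_128's own z axis and vertical below 0.1 rad and x of post_80 in the frame of lane between -0.032 and 0.032 m and y of post_80 in the frame of lane between -0.315 and 0.315 m and z of post_80 in the frame of lane between 0.036 and 0.048 m and linear speed of each of post_80, post_92, post_104, post_116, post_128 below 0.02 m/s and contact force between each of post_80, post_92, post_104, post_116, post_128 and the fingers below 0.2 N and x of post_92 in the frame of lane between -0.032 and 0.032 m and y of post_92 in the frame of lane between -0.315 and 0.315 m and z of post_92 in the frame of lane between 0.042 and 0.054 m and x of post_104 in the frame of lane between -0.032 and 0.032 m and y of post_104 in the frame of lane between -0.315 and 0.315 m and z of post_104 in the frame of lane between 0.048 and 0.06 m and x of post_116 in the frame of lane between -0.032 and 0.032 m and y of post_116 in the frame of lane between -0.315 and 0.315 m and z of post_116 in the frame of lane between 0.054 and 0.066 m and x of post_128 in the frame of lane between -0.032 and 0.032 m and y of post_128 in the frame of lane between -0.315 and 0.315 m and z of post_128 in the frame of lane between 0.06 and 0.072 m), for 0.3 s.
2. held reader aimed 2 s at the label of the 80 mm post, standing: label centre 25 to 110 mm ahead of the window, within 11 mm of the reading line sideways and in height (x of post_80_label in the frame of reader_nose between 0.025 and 0.11 m and y of post_80_label in the frame of reader_nose between -0.011 and 0.011 m and z of post_80_label in the frame of reader_nose between -0.011 and 0.011 m and angle between post_80's own z axis and vertical below 0.15 rad), for 2 s.
3. held reader aimed 2 s at the label of the 92 mm post, standing: label centre 25 to 110 mm ahead of the window, within 11 mm of the reading line sideways and in height (x of post_92_label in the frame of reader_nose between 0.025 and 0.11 m and y of post_92_label in the frame of reader_nose between -0.011 and 0.011 m and z of post_92_label in the frame of reader_nose between -0.011 and 0.011 m and angle between post_92's own z axis and vertical below 0.15 rad), for 2 s.
4. held reader aimed 2 s at the label of the 104 mm post, standing: label centre 25 to 110 mm ahead of the window, within 11 mm of the reading line sideways and in height (x of post_104_label in the frame of reader_nose between 0.025 and 0.11 m and y of post_104_label in the frame of reader_nose between -0.011 and 0.011 m and z of post_104_label in the frame of reader_nose between -0.011 and 0.011 m and angle between post_104's own z axis and vertical below 0.15 rad), for 2 s.
5. held reader aimed 2 s at the label of the 116 mm post, standing: label centre 25 to 110 mm ahead of the window, within 11 mm of the reading line sideways and in height (x of post_116_label in the frame of reader_nose between 0.025 and 0.11 m and y of post_116_label in the frame of reader_nose between -0.011 and 0.011 m and z of post_116_label in the frame of reader_nose between -0.011 and 0.011 m and angle between post_116's own z axis and vertical below 0.15 rad), for 2 s.
6. held reader aimed 2 s at the label of the 128 mm post, standing: label centre 25 to 110 mm ahead of the window, within 11 mm of the reading line sideways and in height (x of post_128_label in the frame of reader_nose between 0.025 and 0.11 m and y of post_128_label in the frame of reader_nose between -0.011 and 0.011 m and z of post_128_label in the frame of reader_nose between -0.011 and 0.011 m and angle between post_128's own z axis and vertical below 0.15 rad), for 2 s.
At the end, for the whole second after the job is handed in: All present posts stand in the lane, let go, at rest: tilt < 0.1 rad, axis within 32 mm of the centre line and 315 mm of mid-length, foot on the plate. Reader at rest upright on its pad: origin within 30 mm of the pad centre, nose along the pad x within 0.35 rad (all of step 1 and horizontal distance between reader and rest below 0.03 m and height (world z) of reader between 0.006 and 0.018 m and angle between reader's own z axis and vertical below 0.1 rad and angle between the x axis of reader and the x axis of rest, either way round below 0.35 rad and x of reader_nose in the frame of rest above 0.02 m and linear speed of reader below 0.02 m/s); the robot touches nothing.
It fails at once if the clamp base, collar, gimbal mount, prism stage or a fork is shoved more than 30 mm (distance of any of clamp, collar, gimbal, stage, fork_1, fork_2 from where it was at the start of the episode above 0.03 m).
Of post_80, post_104, post_116, post_128 only 3 to 4 are there at a start; the rules pass over those that are not, and their reading is None.
At some moment in a run one of post_80, post_92, post_104, post_116, post_128 may be knocked a few centimetres aside while the robot is not near it.
It also fails if it takes over 210 s, if anything falls off the work surface, if the arm or the gripper's body presses on something with over 40 N, if the wrist force passes 120 N, or if a joint passes its speed limit or range.

## Robot

A 6-joint arm with a two-finger parallel gripper is mounted at the origin on the work surface. World frame = base frame: x ahead of the robot, y to its left, z up, the work surface at z = 0. Lengths are in m, angles in degrees, forces in N, time in s.
With the tool pointing down it reaches from about 0.3 to 0.75 m from the base axis. Payload 8.5 kg.
Tool frame: the origin (TCP) lies midway between the tips of the shut fingers; the grasp point (between the pads) lies 19 mm behind it; z points along the fingers, y is the line along which they close (so a half turn about z gives the same grasp; the last joint's range is limited). The gripper opens to 85 mm and grips with 20 to 120 N. Pads are 22 mm wide; open, the fingers measure 114 mm over their backs; the gripper's body (76 mm by 85 mm) begins 54 mm behind the grasp point. The pads swing forward as they close: fully open they stand 13 mm farther back than shut.
Start: joints at [-76.392, 21.807, 74.336, -0, 83.858, -12.336], TCP at [0.241, -0.495, 0.231] pointing down, gripper open.
Joint ranges: [-178.18, 178.18], [-50.72, 133.34], [12.68, 142.11], [-81.47, 261.47], [9.98, 163.14], [-165.26, 165.26]. Speed limits (degrees/s): [136.94, 136.94, 180, 180, 180, 180].

## Interface

Orientations are given as a 3x3 rotation matrix whose columns are the frame's x, y, z axes.
In Python, from rig import observe, optics, order, spotter gives the robot as it stands.
- The arm moves only by the tool move_arm, never from a script. Its argument "series" is text: rows parted by semicolons, each of 5 numbers parted by spaces: the shift along the tool's x, y, z in cm, then the turn about the tool's z in degrees, then the opening, from -1 (shut) to 1 (fully open). A call has 1 to 8 rows; each row is the pose to reach, as a shift and turn from the pose commanded when the call began, along the tool's axes at that moment; what a row does not reach only later rows make up. A row lasts 1/8 s, in which the tool goes at most 62.5 mm and 10.7 degrees, less where a joint would pass 70% of its speed; a pose out of reach is approached as far as the arm can. A call with a gripper value outside its range is refused whole. The fingers move at their own pace and stop on an object; "force" is the grip in N (left out, the last holds). Time passes only in rows, so rows that repeat a pose let the fingers close. It gives the time, the measured TCP pose, the force, the opening and the grip force at its end, in the units of the state.
- observe(): the state, without advancing time (a new reading comes with each control period).
- optics.get_image(name): name is "scene" or "top" or "wrist"; returns a dict with "pixels" (384x512x3 uint8, blue, green, red), "camera_matrix" (3x3 intrinsics, pixels), "rvec" (rotation vector, rad) and "tvec" (3), from world to camera coordinates, as OpenCV has them. Camera axes: x right, y down, z forward; pixel columns grow to the right and rows downward; lengths in m; the calibration is good to about 2 mm. A picture is of the moment at which its call begins. There is no depth.
- order.close_job(): hands the job in; it is judged then, once.
Trained networks look in the newest picture that a camera, given by its name, has taken for a name from the list of things; names that differ only in an ending like _2 or _b are one class to them, and where a whole thing is asked for, a point or a joint stands for the part that bears it (a point fixed in the world has none). Each returns a list of dicts, best first, with "score" (0 to 1); they miss things now and then, are a little off and sometimes report something else, mostly with a low value. They report only what shows in the picture. A call takes as long as a camera call. They do not tell look-alikes from the thing itself.
- spotter.find_in(thing, camera): "point" ([x, y, z] in m, in world coordinates, good to about 4 mm: the middle of the surface that is visible of it).
- spotter.cut_out(thing, camera): "pixels" (384x512 bool, what is visible of it).
- spotter.mark_of(thing, camera): "point" ([x, y, z] in m, in world coordinates, good to about 4 mm: a listed point, or the origin of a listed thing).
The state is a dict: "time_s": time; "q": joint angles; "qvel": joint speeds; "joint_efforts": joint torques, N m; "position": TCP position; "tool_rot": TCP orientation; "ft_force": force on the tool from outside, world axes, zero at the start; "wrist_torque": the same for the moment, N m; "grip_width": finger opening in m; "gripper_force": force on a finger pad.
Only numpy, scipy, OpenCV 4.12 (cv2) and the standard library are available. Lean on these libraries where they do the work, as an engineer would, in place of code of your own. Each camera call takes 0.05 s, during which the arm holds its last target. There are 200 camera calls.

## Working session

There is one attempt and no reset: what is moved stays moved. The work goes in short steps, Python scripts to look and compute and a tool call to move; the robot and the scene stay as the last step left them, time stands still between calls to the robot, and variables do not carry over. Pictures are saved under pics/ and viewed, at most 14 in all, crops included, and the job is handed in when it is done.

Besides the shell and the picture viewer there is one more tool, called after "Request:" by a JSON object that holds its "name" and its "arguments". move_arm: Moves the arm, as the interface text tells. Its arguments: {"type":"object","properties":{"series":{"type":"string"},"force":{"type":"number"}},"required":["series"]}

```bash
mkdir -p pics; ls; cat > h.py <<'E'
from rig import observe, optics, order, spotter
import numpy as np, cv2
def cam(n):
    d=optics.get_image(n); R,_=cv2.Rodrigues(np.array(d["rvec"],float)); return d["pixels"],np.array(d["camera_matrix"]),R,np.array(d["tvec"],float).ravel()
def proj(c,p):
    q=c[1]@(c[2]@np.array(p,float)+c[3]); return q[:2]/q[2]
def ray(c,u,z):
    d=c[2].T@np.linalg.inv(c[1])@np.array([u[0],u[1],1.]); o=-c[2].T@c[3]; return o+d*(z-o[2])/d[2]
E
python3 - <<'E'
from h import *
s=observe(); print(s['time_s'],s['position'],np.round(s['tool_rot'],3).tolist(),s['grip_width'])
for n in("scene","top"):
    c=cam(n); cv2.imwrite(f"pics/{n}0.png",cv2.resize(c[0],(800,600))); print(n,-c[2].T@c[3])
    for t in["post_80","post_92","post_104","post_116","post_128","reader","rest","lane","clamp","collar","gimbal","stage","fork_1"]:
        for r in spotter.mark_of(t,n)[:3]: print(t,round(r["score"],2),np.round(r["point"],3),np.round(proj(c,r["point"])*1.5625))
E
```

```text
pics
0.0 [ 0.24053748 -0.49428648  0.23070775] [[0.899, 0.438, -0.0], [0.438, -0.899, 0.001], [0.0, -0.001, -1.0]] 0.08589548123755905
scene [ 1.26030219 -0.56117961  0.9219647 ]
post_80 0.83 [0.623 0.015 0.047] [417. 322.]
post_80 0.78 [ 0.587 -0.243  0.023] [300. 381.]
post_80 0.76 [0.624 0.144 0.021] [462. 304.]
post_92 0.83 [0.623 0.015 0.047] [417. 322.]
post_92 0.78 [ 0.587 -0.243  0.023] [300. 381.]
post_92 0.76 [0.624 0.144 0.021] [462. 304.]
post_104 0.83 [0.623 0.015 0.047] [417. 322.]
post_104 0.78 [ 0.587 -0.243  0.023] [300. 381.]
post_104 0.76 [0.624 0.144 0.021] [462. 304.]
post_116 0.83 [0.623 0.015 0.047] [417. 322.]
post_116 0.78 [ 0.587 -0.243  0.023] [300. 381.]
post_116 0.76 [0.624 0.144 0.021] [462. 304.]
post_128 0.83 [0.623 0.015 0.047] [417. 322.]
post_128 0.78 [ 0.587 -0.243  0.023] [300. 381.]
post_128 0.76 [0.624 0.144 0.021] [462. 304.]
reader 0.92 [ 0.373 -0.279  0.011] [231. 331.]
reader 0.27 [0.453 0.233 0.002] [439. 255.]
rest 0.79 [ 0.384 -0.27   0.002] [238. 335.]
lane 0.75 [0.62  0.018 0.001] [416. 336.]
clamp 0.69 [0.574 0.472 0.002] [544. 240.]
c
[... 1040 characters left out ...]
.016] [658. 274.]
reader 0.89 [ 0.378 -0.28   0.012] [565. 407.]
reader 0.15 [ 0.612 -0.108  0.02 ] [467. 282.]
rest 0.65 [ 0.378 -0.273 -0.001] [560. 406.]
lane 0.74 [ 0.613  0.012 -0.002] [402. 285.]
lane 0.71 [ 0.592 -0.245  0.021] [541. 291.]
lane 0.22 [ 0.762 -0.159 -0.003] [489. 206.]
clamp 0.74 [0.573 0.471 0.   ] [156. 312.]
clamp 0.44 [ 0.378 -0.274  0.002] [561. 406.]
collar 0.45 [ 0.423 -0.116  0.002] [474. 384.]
gimbal 0.6 [ 0.766  0.13  -0.   ] [338. 207.]
gimbal 0.52 [ 0.615 -0.115  0.02 ] [470. 280.]
stage 0.68 [0.617 0.015 0.044] [400. 279.]
stage 0.61 [ 0.765 -0.158 -0.002] [488. 204.]
fork_1 0.54 [ 0.452  0.236 -0.006] [284. 374.]
fork_1 0.51 [0.425 0.104 0.002] [355. 386.]
```

View pics/top0.png

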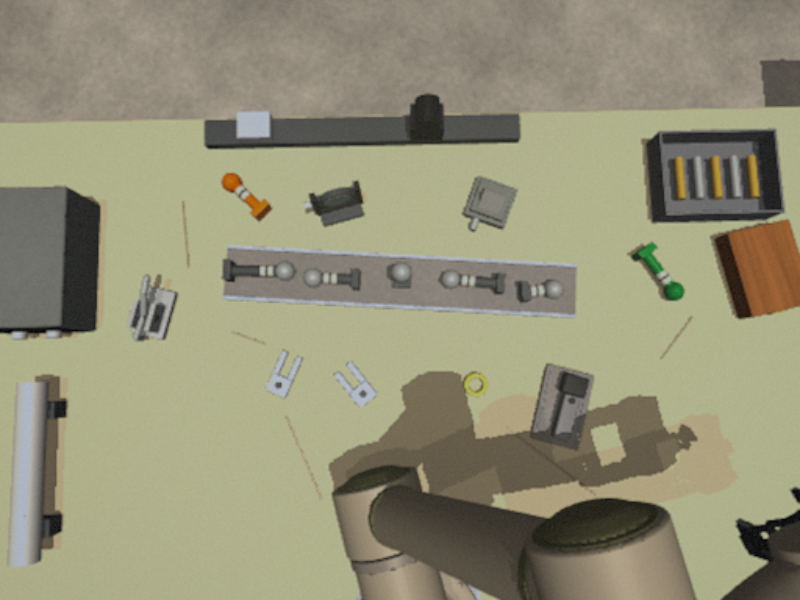

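View pics/scene0.png

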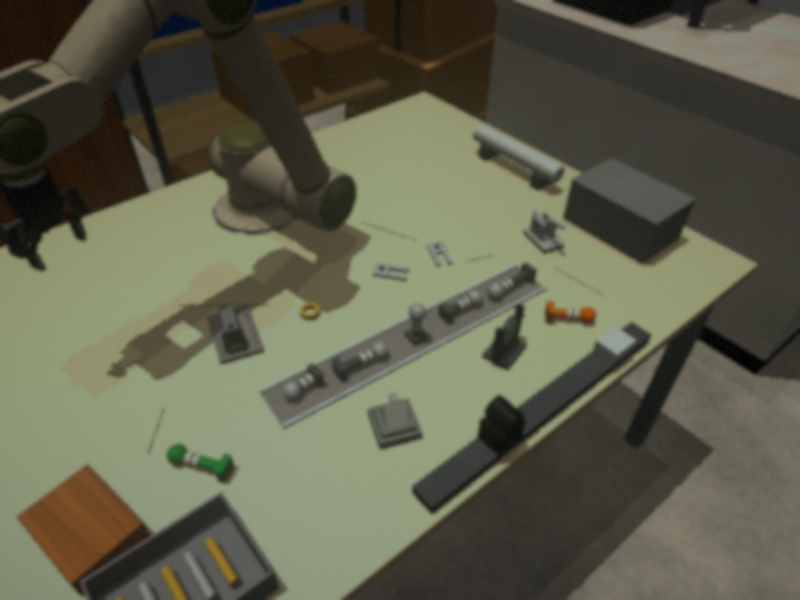

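The lane (top view, 800 px) runs from (225,272) to (577,290) and holds every post:
- Lying with the ball at (285,271): longest, so 128.
- Lying with the ball at (313,278): 104.
- Standing at (400,275): 92.
- Lying with the ball at (450,280): 116.
- Lying with the ball at (555,289): shortest, so 80.

The look-alikes are outside the lane: orange at (245,195) and green at (660,270). I'll leave both alone. The reader is on its pad at (565,405), nose up in the picture. Next I'll measure lengths and ball positions.

```bash
cat >> h.py <<'E'
def go(x,y,z,yaw,s=None):
    "shift cm in tool axes, turn deg about tool z; yaw=world angle of tool x"
    s=s or observe(); R=np.array(s['tool_rot']); d=R.T@(np.array([x,y,z])-s['position'])*100
    y0=np.degrees(np.arctan2(R[1,0],R[0,0])); t=(y0-yaw+180)%360-180
    print("go",np.round(d,2),"turn",round(t,1),"yaw now",round(y0,1)); return d,t
def axis(c,m,z):
    "ends of a mask's long axis laid on height z"
    v,u=np.nonzero(m); P=np.array([ray(c,(a,b),z)[:2] for a,b in zip(u,v)])
    r=cv2.minAreaRect((P*1000).astype(np.float32)); b=cv2.boxPoints(r)/1000
    return np.array(r[0])/1000,np.array(r[1]),b
E
python3 - <<'E'
from h import *
c=cam("top"); cv2.imwrite("pics/top1.png",cv2.resize(c[0][150:225,135:385],(800,240),interpolation=cv2.INTER_CUBIC))
for t,z in(("lane",.007),("reader",.042),("rest",.012),("post_80",.021)):
    for r in spotter.cut_out(t,"top")[:8]:
        m=r["pixels"]; C,wh,b=axis(c,m,z); print(t,round(r["score"],2),m.sum(),np.round(C,3),np.round(wh),np.round(b,3).tolist())
for p in[(285,271),(313,278),(400,272),(450,280),(555,289),(228,270),(355,279),(500,283),(522,291)]: print(p,np.round(ray(c,np.array(p)/1.5625,.021),3))
for z,(p,q) in((.007,((228,247),(577,265))),(.007,((225,299),(575,317)))): print(ray(c,np.array(p)/1.5625,z),ray(c,np.array(q)/1.5625,z))
E
```

```text
lane 0.79 6589 [0.618 0.017] [661. 108.] [[0.5370000004768372, -0.30799999833106995], [0.6449999809265137, -0.31700000166893005], [0.6980000138282776, 0.3409999907016754], [0.5899999737739563, 0.3499999940395355]]
rest 0.97 959 [ 0.378 -0.272] [ 91. 140.] [[0.29899999499320984, -0.29600000381469727], [0.43299999833106995, -0.33500000834465027], [0.4580000042915344, -0.24699999392032623], [0.3240000009536743, -0.20900000631809235]]
rest 0.37 367 [0.642 0.28 ] [128.  35.] [[0.621999979019165, 0.2160000056028366], [0.6579999923706055, 0.2150000035762787], [0.6610000133514404, 0.34299999475479126], [0.6259999871253967, 0.3440000116825104]]
post_80 0.76 386 [0.786 0.303] [113.  39.] [[0.7319999933242798, 0.27799999713897705], [0.7590000033378601, 0.24899999797344208], [0.8410000205039978, 0.3269999921321869], [0.8140000104904175, 0.35600000619888306]]
post_80 0.72 389 [ 0.611 -0.119] [119.  39.] [[0.5860000252723694, -0.17599999904632568], [0.625, -0.18000000715255737], [0.6359999775886536, -0.061000000685453415], [0.597000002861023, -0.057999998331069946]]
post_80 0.64 429 [0.642 0.279] 
[... 788 characters left out ...]
[0.6100000143051147, -0.19699999690055847]]
post_80 0.46 176 [0.626 0.015] [35. 44.] [[0.6039999723434448, -0.0020000000949949026], [0.6470000147819519, -0.003000000026077032], [0.6480000019073486, 0.03200000151991844], [0.6050000190734863, 0.032999999821186066]]
(285, 271) [0.64  0.227 0.021]
(313, 278) [0.626 0.176 0.021]
(400, 272) [0.633 0.015 0.021]
(450, 280) [ 0.616 -0.077  0.021]
(555, 289) [ 0.594 -0.271  0.021]
(228, 270) [0.645 0.332 0.021]
(355, 279) [0.622 0.098 0.021]
(500, 283) [ 0.608 -0.17   0.021]
(522, 291) [ 0.592 -0.21   0.021]
[0.69123911 0.33640374 0.007     ] [ 0.64011666 -0.3194866   0.007     ]
[0.59299204 0.34117951 0.007     ] [ 0.54181985 -0.30952965  0.007     ]
```

View pics/top1.png

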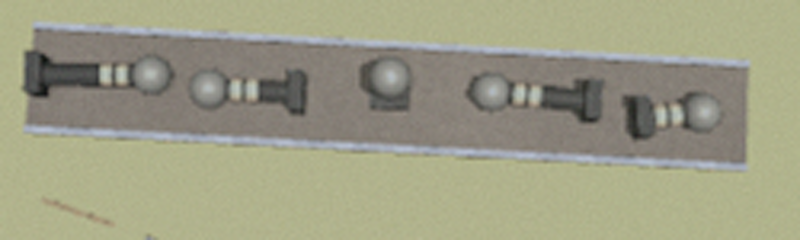

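The crop shows the lying posts, with lengths measured from their masks: 130, 104, 119 and 85 mm, so 128, 104, 116 and 80. All five are present and dark. The lane centre line is x ≈ 0.6165 + 0.078·(y − 0.012), yaw −4.5°. I'll start with post_128.

```bash
python3 -c "
from h import *
go(.640,.230,.20,87)"
```

```text
go [ 67.61 -47.68   3.13] turn -61.1 yaw now 25.9
```

Request:
{"name": "move_arm", "arguments": {"series": "67.6 -47.7 3.1 -61 0.25;67.6 -47.7 3.1 -61 0.25;67.6 -47.7 3.1 -61 0.25;67.6 -47.7 3.1 -61 0.25;67.6 -47.7 3.1 -61 0.25;67.6 -47.7 3.1 -61 0.25;67.6 -47.7 3.1 -61 0.25;67.6 -47.7 3.1 -61 0.25", "force": 20}}

```text
time_s: 2.65
position: [0.4825, -0.055, 0.2128]
tool_rot: [[0.053, 0.999, 0.001], [0.999, -0.053, -0.0], [-0.0, 0.001, -1.0]]
ft_force: [1.3, -0.3, 0.1]
grip_width: 0.0532
gripper_force: 0.0
```

```bash
python3 -c "
from h import *
go(.640,.230,.20,87)"
```

```text
go [29.3  14.21  1.28] turn -0.1 yaw now 86.9
```

Request:
{"name": "move_arm", "arguments": {"series": "29.3 14.2 1.3 0 0.25;29.3 14.2 1.3 0 0.25;29.3 14.2 1.3 0 0.25;29.3 14.2 1.3 0 0.25;29.3 14.2 1.3 0 0.25;29.3 14.2 1.3 0 0.25;29.3 14.2 1.3 0 0.25;29.3 14.2 1.3 0 0.25"}}

```text
time_s: 3.65
position: [0.6389, 0.2266, 0.2]
tool_rot: [[0.055, 0.999, 0.0], [0.999, -0.055, -0.0], [-0.0, 0.0, -1.0]]
ft_force: [-0.4, 0.0, -0.3]
grip_width: 0.0535
gripper_force: 0.0
```

```bash
cat >> h.py <<'E'
def balls(n,zc,save=None,near=None):
    "bright round balls: masks of posts, ends, on height zc"
    c=cam(n)
    if save: cv2.imwrite(save,cv2.resize(c[0],(800,600)))
    for r in spotter.cut_out("post_80",n)[:7]:
        C,wh,b=axis(c,r["pixels"],zc); print(round(r["score"],2),np.round(C,3),np.round(wh),np.round(b,3).tolist())
    return c
E
python3 - <<'E'
from h import *
print(observe()['position'])
c=balls("wrist",.021,"pics/w0.png"); 
for r in spotter.mark_of("post_128","wrist"): print(r["score"],r["point"])
print(proj(c,[.64,.23,.021])*1.5625)
E
```

```text
[0.6388912  0.22663795 0.20000195]
0.92 [0.624 0.14 ] [116.  37.] [[0.6029999852180481, 0.08299999684095383], [0.6389999985694885, 0.08100000023841858], [0.6460000276565552, 0.19699999690055847], [0.6100000143051147, 0.19900000095367432]]
0.68 [0.642 0.278] [130.  37.] [[0.6209999918937683, 0.21299999952316284], [0.6579999923706055, 0.21199999749660492], [0.6629999876022339, 0.34200000762939453], [0.6259999871253967, 0.34299999475479126]]
0.67 [0.789 0.306] [107.  46.] [[0.7350000143051147, 0.2840000092983246], [0.7680000066757202, 0.25200000405311584], [0.8429999947547913, 0.3269999921321869], [0.8100000023841858, 0.36000001430511475]]
0.57 [0.624 0.011] [79. 39.] [[0.6019999980926514, -0.027000000700354576], [0.6399999856948853, -0.029999999329447746], [0.6460000276565552, 0.04899999871850014], [0.6069999933242798, 0.052000001072883606]]
0.74 [0.6247, 0.0162, 0.0507]
0.69 [0.7906, 0.3098, 0.0151]
0.65 [0.6441, 0.2786, 0.021]
0.57 [0.6238, 0.1419, 0.0214]
[401.01692127 258.20954345]
```

View pics/w0.png

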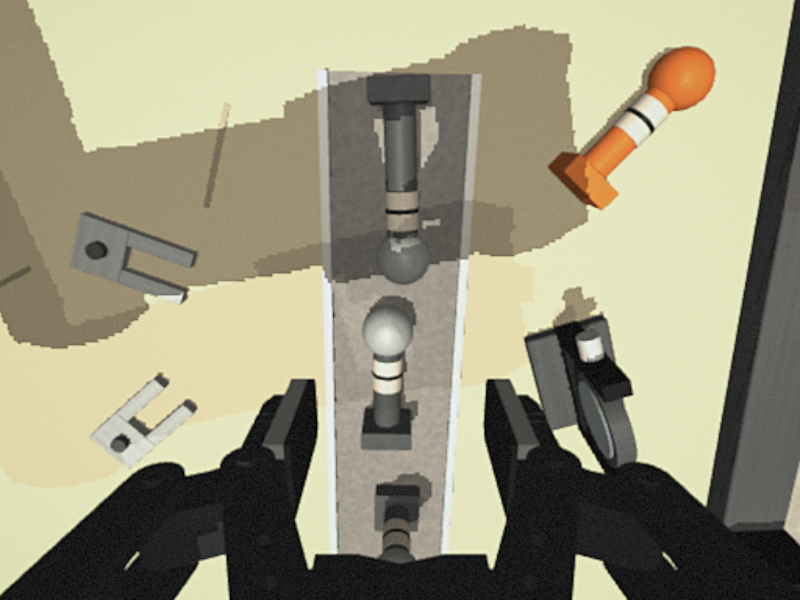

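The ball shows at (403,258), predicted (401,258), so the measurement agrees. The orange look-alike is off to the side at (640,130). Descending now.

Request:
{"name": "move_arm", "arguments": {"series": "0.3 0.1 8 0 0.25;0.3 0.1 15 0 0.25;0.3 0.1 17.5 0 0.25;0.3 0.1 18.5 0 0.25;0.3 0.1 19.2 0 0.25;0.3 0.1 19.4 0 0.25;0.3 0.1 19.4 0 0.25;0.3 0.1 19.4 0 0.25"}}

```text
time_s: 4.8
position: [0.6407, 0.2311, 0.0067]
tool_rot: [[0.053, 0.999, 0.002], [0.999, -0.053, 0.0], [0.0, 0.002, -1.0]]
ft_force: [0.2, -0.8, 0.4]
grip_width: 0.0537
gripper_force: 0.0
```

Request:
{"name": "move_arm", "arguments": {"series": "0 0 0 0 -1;0 0 0 0 -1;0 0 0 0 -1;0 0 0 0 -1;0 0 0 0 -1;0 0 0 0 -1;0 0 0 0 -1;0 0 0 0 -1", "force": 20}}

```text
time_s: 5.8
position: [0.6404, 0.2311, 0.0061]
tool_rot: [[0.053, 0.999, 0.001], [0.999, -0.053, 0.0], [0.0, 0.001, -1.0]]
ft_force: [-1.2, -0.2, 5.9]
grip_width: 0.0346
gripper_force: 19.7
```

Request:
{"name": "move_arm", "arguments": {"series": "0 0 -1.5 0 -1;1 0 -3 0 -1;2 0 -5 0 -1;3 -0.2 -7 0 -1;4 -0.4 -9 0 -1;5 -0.5 -11 0 -1;5.5 -0.5 -12 0 -1;5.5 -0.5 -12 0 -1"}}

```text
time_s: 6.8
position: [0.6383, 0.2869, 0.126]
tool_rot: [[0.053, 0.999, 0.001], [0.999, -0.053, 0.001], [0.001, 0.001, -1.0]]
ft_force: [0.3, 0.2, -4.8]
grip_width: 0.0345
gripper_force: 20.5
```

```bash
python3 - <<'E'
from h import *
for n in("scene",):
    c=cam(n); p=proj(c,[.64,.286,.08]).astype(int); print(p)
    cv2.imwrite("pics/s1.png",cv2.resize(c[0][max(p[1]-75,0):p[1]+75,p[0]-100:p[0]+100],(600,450)))
E
```

```text
[330 166]
```

View pics/s1.png

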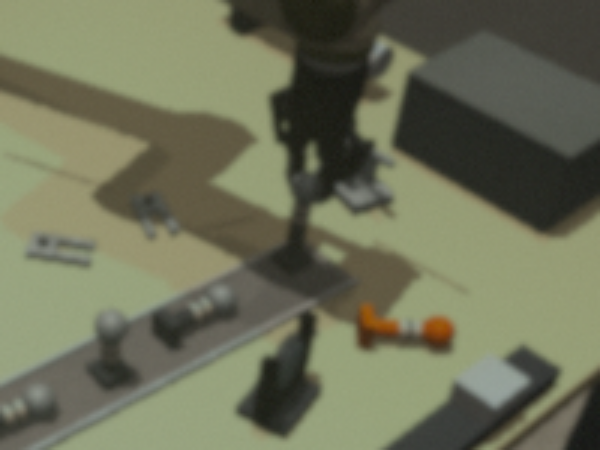

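The post hangs foot down; in the crop the ball is at (305,185) and the foot at (295,258). I'll lower it and let go.

Request:
{"name": "move_arm", "arguments": {"series": "0 0 1 0 -1;0 0 2 0 -1;0 0 2.5 0 -1;0 0 2.7 0 -1;0 0 2.8 0 -1;0 0 2.9 0 -1;0 0 2.9 0 -1;0 0 2.9 0 -1"}}

```text
time_s: 7.85
position: [0.6406, 0.2863, 0.1025]
tool_rot: [[0.054, 0.999, 0.01], [0.999, -0.054, 0.002], [0.002, 0.01, -1.0]]
ft_force: [-4.1, -2.2, 27.0]
grip_width: 0.0343
gripper_force: 22.9
```

Request:
{"name": "move_arm", "arguments": {"series": "0 0 0 0 0.3;0 0 0 0 0.3;0 0 0 0 0.3;0 0 0 0 0.3;0 0 -3 0 0.3;0 0 -7 0 0.3;0 0 -10 0 0.3;0 0 -10 0 0.3"}}

```text
time_s: 8.85
position: [0.639, 0.2865, 0.1991]
tool_rot: [[0.053, 0.999, 0.005], [0.999, -0.053, 0.001], [0.002, 0.005, -1.0]]
ft_force: [-0.3, 0.3, 0.3]
grip_width: 0.0551
gripper_force: 0.0
```

```bash
python3 - <<'E'
from h import *
go(.626,.1765,.12,87)
for n in("top","scene"):
  for t in("post_80",):
    optics.get_image(n)
    for r in spotter.mark_of(t,n): print(n,r["score"],r["point"])
E
```

```text
go [-11.06  -0.75   7.89] turn -0.1 yaw now 86.9
top 0.92 [0.6136, -0.116, 0.0196]
top 0.89 [0.6244, 0.1405, 0.0176]
top 0.89 [0.616, -0.4678, 0.0155]
top 0.7 [0.7872, 0.3044, 0.0161]
top 0.59 [0.6253, 0.0167, 0.0464]
top 0.58 [0.6351, 0.2754, 0.0677]
top 0.49 [0.5906, -0.2467, 0.021]
scene 0.83 [0.5903, -0.2437, 0.0233]
scene 0.77 [0.6117, -0.1183, 0.0219]
scene 0.75 [0.6336, 0.2739, 0.0683]
scene 0.73 [0.6172, -0.4703, 0.0147]
scene 0.66 [0.6269, 0.1436, 0.0202]
scene 0.63 [0.7879, 0.3032, 0.0174]
scene 0.59 [0.6219, 0.0157, 0.0493]
scene 0.48 [0.426, -0.1207, -0.0025]
```

post_128 stands. On to post_104.

Request:
{"name": "move_arm", "arguments": {"series": "-5.5 -0.4 0 0 0.25;-11.0 -0.7 0 0 0.25;-11.0 -0.7 5 0 0.25;-11.0 -0.7 10 0 0.25;-11.0 -0.7 15 0 0.25;-11.0 -0.7 18 0 0.25;-11.0 -0.7 19 0 0.25;-11.0 -0.7 19.3 0 0.25"}}

```text
time_s: 10.05
position: [0.6254, 0.1767, 0.0035]
tool_rot: [[0.053, 0.999, -0.0], [0.999, -0.053, -0.0], [-0.0, -0.0, -1.0]]
ft_force: [-0.2, -0.1, 1.3]
grip_width: 0.0534
gripper_force: 0.0
```

Request:
{"name": "move_arm", "arguments": {"series": "0 0 0 0 0.25;0 0 0 0 -1;0 0 0 0 -1;0 0 0 0 -1;0 0 0 0 -1;0 0 0 0 -1;0 0 0 0 -1;0 0 0 0 -1", "force": 20}}

```text
time_s: 11.05
position: [0.6259, 0.1769, 0.0047]
tool_rot: [[0.053, 0.999, 0.002], [0.999, -0.053, 0.0], [0.0, 0.002, -1.0]]
ft_force: [-0.2, -0.4, 6.6]
grip_width: 0.0346
gripper_force: 19.7
```

Request:
{"name": "move_arm", "arguments": {"series": "0 0 -1.5 0 -1;-0.5 0 -3 0 -1;-1 0 -5 0 -1;-1.5 0.1 -6.5 0 -1;-2 0.2 -8 0 -1;-2.5 0.3 -9.5 0 -1;-3 0.3 -10 0 -1;-3 0.3 -10 0 -1"}}

```text
time_s: 12.05
position: [0.6267, 0.1462, 0.1036]
tool_rot: [[0.054, 0.999, -0.0], [0.999, -0.054, -0.0], [-0.0, -0.0, -1.0]]
ft_force: [-0.6, 0.9, -4.2]
grip_width: 0.0346
gripper_force: 20.4
```

Request:
{"name": "move_arm", "arguments": {"series": "0 0 0 0 -1;0 0 1 0 -1;0 0 2 0 -1;0 0 2.5 0 -1;0 0 2.8 0 -1;0 0 3 0 -1;0 0 3.05 0 -1;0 0 3.05 0 -1"}}

```text
time_s: 13.05
position: [0.6276, 0.1473, 0.0765]
tool_rot: [[0.053, 0.999, 0.005], [0.999, -0.053, 0.001], [0.001, 0.005, -1.0]]
ft_force: [-6.3, 2.5, 17.8]
grip_width: 0.0344
gripper_force: 22.0
```

Request:
{"name": "move_arm", "arguments": {"series": "0 0 0 0 0.3;0 0 0 0 0.3;0 0 0 0 0.3;0 0 0 0 0.3;0 0 -3 0 0.3;0 0 -7 0 0.3;0 0 -11 0 0.3;0 0 -11 0 0.3"}}

```text
time_s: 14.05
position: [0.6279, 0.1467, 0.1865]
tool_rot: [[0.053, 0.999, 0.007], [0.999, -0.053, 0.0], [0.001, 0.007, -1.0]]
ft_force: [-0.4, 0.2, -0.6]
grip_width: 0.0556
gripper_force: 0.0
```

```bash
python3 - <<'E'
from h import *
go(.616,-.078,.006,87)
balls("top",.021)
for n in("top",):
    for r in spotter.mark_of("post_80",n): print(n,round(r["score"],2),r["point"])
E
```

```text
go [-22.52  -0.11  18.03] turn -0.1 yaw now 86.9
0.8 [ 0.618 -0.47 ] [116.  46.] [[0.5580000281333923, -0.48500001430511475], [0.5839999914169312, -0.5230000019073486], [0.6790000200271606, -0.45500001311302185], [0.652999997138977, -0.4180000126361847]]
0.63 [0.627 0.015] [35. 47.] [[0.6039999723434448, -0.0020000000949949026], [0.6499999761581421, -0.003000000026077032], [0.6510000228881836, 0.03200000151991844], [0.6039999723434448, 0.032999999821186066]]
0.59 [ 0.612 -0.116] [120.  39.] [[0.5830000042915344, -0.17299999296665192], [0.621999979019165, -0.17900000512599945], [0.6399999856948853, -0.05999999865889549], [0.6010000109672546, -0.05400000140070915]]
0.51 [0.819 0.331] [20. 33.] [[0.8050000071525574, 0.3440000116825104], [0.8149999976158142, 0.31200000643730164], [0.8339999914169312, 0.3179999887943268], [0.8240000009536743, 0.3499999940395355]]
top 0.78 [0.6147, -0.466, 0.0158]
top 0.73 [0.5901, -0.2454, 0.0217]
top 0.73 [0.6227, 0.0139, 0.0483]
top 0.68 [0.612, -0.1179, 0.0235]
top 0.62 [0.7877, 0.3047, 0.0167]
top 0.43 [0.6366, 0.279, 0.0666]
```

Request:
{"name": "move_arm", "arguments": {"series": "-6 0 0 0 0.25;-12 0 0 0 0.25;-18 0 0 0 0.25;-22.4 -0.1 0 0 0.25;-22.4 -0.1 0 2 0.25;-22.4 -0.1 0 2 0.25;-22.4 -0.1 0 2 0.25;-22.4 -0.1 0 2 0.25"}}

```text
time_s: 15.2
position: [0.6139, -0.0759, 0.183]
tool_rot: [[0.086, 0.996, -0.0], [0.996, -0.086, 0.0], [0.0, -0.0, -1.0]]
ft_force: [0.5, 0.7, -0.0]
grip_width: 0.0531
gripper_force: 0.0
```

```bash
python3 - <<'E'
from h import *
c=balls("wrist",.021,"pics/w2.png"); print(proj(c,[.616,-.077,.021])*1.5625)
optics.get_image("top")
for r in spotter.mark_of("post_80","top"): print(round(r["score"],2),r["point"])
E
```

```text
0.83 [0.626 0.018] [42. 43.] [[0.6029999852180481, -0.0010000000474974513], [0.6460000276565552, -0.004000000189989805], [0.6489999890327454, 0.03700000047683716], [0.6060000061988831, 0.04100000113248825]]
0.72 [ 0.591 -0.24 ] [41. 97.] [[0.5690000057220459, -0.19200000166893005], [0.5730000138282776, -0.289000004529953], [0.6129999756813049, -0.28700000047683716], [0.6100000143051147, -0.1899999976158142]]
0.69 [ 0.395 -0.253] [ 70. 151.] [[0.31299999356269836, -0.23999999463558197], [0.4390000104904175, -0.3240000009536743], [0.47699999809265137, -0.26499998569488525], [0.35199999809265137, -0.1809999942779541]]
0.55 [ 0.612 -0.12 ] [126.  39.] [[0.5860000252723694, -0.1809999942779541], [0.6240000128746033, -0.1850000023841858], [0.6389999985694885, -0.05900000035762787], [0.6010000109672546, -0.054999999701976776]]
[403.21084577 271.36613429]
0.87 [0.638, 0.2781, 0.0656]
0.87 [0.7892, 0.3045, 0.0181]
0.74 [0.6161, 0.0125, 0.0431]
0.73 [0.6114, -0.4708, 0.0161]
0.66 [0.5898, -0.2454, 0.019]
0.61 [0.6244, 0.0171, 0.0456]
0.58 [0.6274, 0.1475, 0.0524]
0.46 [0.6109, -0.1154, 0.0197]
```

View pics/w2.png

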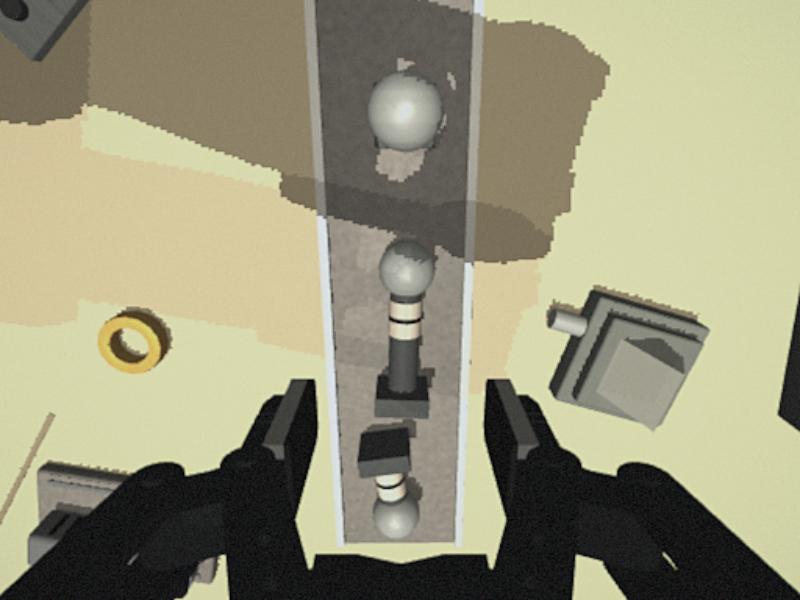

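Ball at (406,268), about 2 mm from the prediction on each axis. post_104 stands at (0.627,0.148). Descending on post_116.

Request:
{"name": "move_arm", "arguments": {"series": "0.2 0.3 5 0 0.25;0.2 0.3 10 0 0.25;0.2 0.3 14 0 0.25;0.2 0.3 16.5 0 0.25;0.2 0.3 17.5 0 0.25;0.2 0.3 17.8 0 0.25;0.2 0.3 17.8 0 0.25;0.2 0.3 17.8 0 0.25"}}

```text
time_s: 16.4
position: [0.6174, -0.0754, 0.0061]
tool_rot: [[0.088, 0.996, 0.002], [0.996, -0.088, -0.001], [-0.0, 0.002, -1.0]]
ft_force: [0.1, 0.0, -0.9]
grip_width: 0.053
gripper_force: 0.0
```

Request:
{"name": "move_arm", "arguments": {"series": "0 0 0 0 0.25;0 0 0 0 -1;0 0 0 0 -1;0 0 0 0 -1;0 0 0 0 -1;0 0 0 0 -1;0 0 0 0 -1;0 0 0 0 -1", "force": 20}}

```text
time_s: 17.4
position: [0.6171, -0.0753, 0.0054]
tool_rot: [[0.088, 0.996, 0.0], [0.996, -0.088, -0.0], [-0.0, 0.0, -1.0]]
ft_force: [-1.2, 0.2, 6.2]
grip_width: 0.0349
gripper_force: 19.7
```

Request:
{"name": "move_arm", "arguments": {"series": "0 0 -1.5 0 -1;-0.5 0 -3 0 -1;-1 -0.1 -5 0 -1;-1.5 -0.3 -7 0 -1;-2 -0.5 -9 0 -1;-2.5 -0.6 -10.5 0 -1;-3 -0.7 -11.2 0 -1;-3 -0.7 -11.2 0 -1"}}

```text
time_s: 18.4
position: [0.6073, -0.1051, 0.1173]
tool_rot: [[0.089, 0.996, 0.0], [0.996, -0.089, -0.001], [-0.001, 0.0, -1.0]]
ft_force: [-0.3, 0.1, -4.1]
grip_width: 0.0345
gripper_force: 20.4
```

Request:
{"name": "move_arm", "arguments": {"series": "0 0 0 0 -1;0 0 1 0 -1;0 0 2 0 -1;0 0 2.5 0 -1;0 0 2.8 0 -1;0 0 2.95 0 -1;0 0 3.0 0 -1;0 0 3.0 0 -1"}}

```text
time_s: 19.4
position: [0.6085, -0.1046, 0.0909]
tool_rot: [[0.088, 0.996, 0.005], [0.996, -0.088, -0.002], [-0.001, 0.005, -1.0]]
ft_force: [-5.8, 2.9, 22.9]
grip_width: 0.0343
gripper_force: 22.3
```

Request:
{"name": "move_arm", "arguments": {"series": "0 0 0 0 0.3;0 0 0 0 0.3;0 0 0 0 0.3;0 0 0 0 0.3;0 0 -3 0 0.3;0 0 -7 0 0.3;0 0 -10 0 0.3;0 0 -10 0 0.3"}}

```text
time_s: 20.4
position: [0.6082, -0.1048, 0.1893]
tool_rot: [[0.088, 0.996, 0.004], [0.996, -0.088, -0.002], [-0.001, 0.005, -1.0]]
ft_force: [0.3, -0.6, -1.6]
grip_width: 0.0554
gripper_force: 0.0
```

```bash
python3 - <<'E'
from h import *
print(observe()['ft_force'])
go(.594,-.271,.006,87)
E
```

```text
[ 0.29264749 -0.64216741 -1.55804576]
go [-16.66  -0.03  18.35] turn -2.1 yaw now 84.9
```

Request:
{"name": "move_arm", "arguments": {"series": "-6 0 0 0 0.25;-12 0 0 -6 0.25;-16.6 0 0 -6 0.25;-16.6 0 0 -6 0.25;-16.6 0 0 -6 0.25;-16.6 0 0 -6 0.25;-16.6 0 0 -6 0.25;-16.6 0 0 -6 0.25"}}

```text
time_s: 21.4
position: [0.5929, -0.2693, 0.1872]
tool_rot: [[-0.017, 1.0, 0.0], [1.0, 0.017, -0.0], [-0.0, 0.0, -1.0]]
ft_force: [-0.2, 0.4, 0.2]
grip_width: 0.0535
gripper_force: 0.0
```

```bash
python3 - <<'E'
from h import *
c=balls("wrist",.021,"pics/w3.png"); print(proj(c,[.594,-.271,.021])*1.5625)
optics.get_image("top")
for r in spotter.mark_of("post_80","top"): print(round(r["score"],2),r["point"])
E
```

```text
0.91 [ 0.592 -0.242] [37. 81.] [[0.5720000267028809, -0.2029999941587448], [0.5759999752044678, -0.28299999237060547], [0.6129999756813049, -0.28200000524520874], [0.609000027179718, -0.20100000500679016]]
0.69 [ 0.617 -0.462] [118.  63.] [[0.550000011920929, -0.46000000834465027], [0.5789999961853027, -0.5170000195503235], [0.6840000152587891, -0.46299999952316284], [0.6549999713897705, -0.4059999883174896]]
0.64 [ 0.601 -0.21 ] [194.  99.] [[0.5440000295639038, -0.30300000309944153], [0.6420000195503235, -0.3100000023841858], [0.6579999923706055, -0.11699999868869781], [0.5590000152587891, -0.10899999737739563]]
[401.14441223 270.74724389]
0.8 [0.5897, -0.2432, 0.0181]
0.72 [0.6361, 0.278, 0.0699]
0.72 [0.7864, 0.301, 0.0155]
0.55 [0.6225, 0.0145, 0.0467]
0.54 [0.6302, 0.152, 0.0554]
0.48 [0.605, -0.0996, 0.0607]
```

View pics/w3.png

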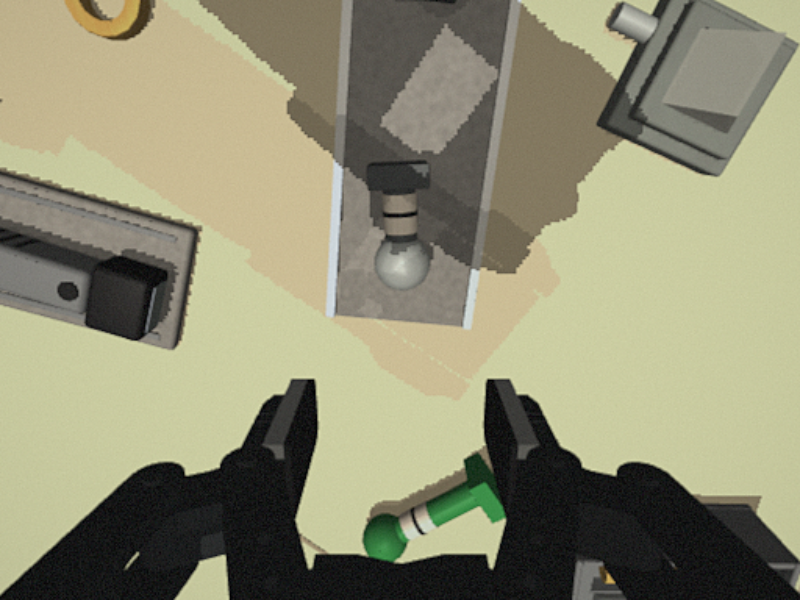

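Ball at (402,263), so y ≈ −0.266. post_116 stands.

Request:
{"name": "move_arm", "arguments": {"series": "0.4 0.1 5 0 0.25;0.4 0.1 10 0 0.25;0.4 0.1 14 0 0.25;0.4 0.1 16.5 0 0.25;0.4 0.1 17.7 0 0.25;0.4 0.1 18.2 0 0.25;0.4 0.1 18.2 0 0.25;0.4 0.1 18.2 0 0.25"}}

```text
time_s: 22.6
position: [0.5941, -0.2662, 0.0061]
tool_rot: [[-0.016, 1.0, 0.001], [1.0, 0.016, -0.001], [-0.001, 0.001, -1.0]]
ft_force: [-0.1, -0.1, -0.7]
grip_width: 0.0537
gripper_force: 0.0
```

Request:
{"name": "move_arm", "arguments": {"series": "0 0 0 0 0.25;0 0 0 0 -1;0 0 0 0 -1;0 0 0 0 -1;0 0 0 0 -1;0 0 0 0 -1;0 0 0 0 -1;0 0 0 0 -1", "force": 20}}

```text
time_s: 23.6
position: [0.5938, -0.266, 0.0054]
tool_rot: [[-0.016, 1.0, 0.0], [1.0, 0.016, -0.0], [-0.0, 0.0, -1.0]]
ft_force: [-0.6, 0.0, 5.3]
grip_width: 0.0346
gripper_force: 19.8
```

Request:
{"name": "move_arm", "arguments": {"series": "0 0 -1.5 0 -1;0.5 0 -3 0 -1;1 0.1 -4.5 0 -1;1.5 0.2 -6 0 -1;1.6 0.3 -7 0 -1;1.6 0.3 -7.6 0 -1;1.6 0.3 -7.6 0 -1;1.6 0.3 -7.6 0 -1"}}

```text
time_s: 24.6
position: [0.5961, -0.2498, 0.0805]
tool_rot: [[-0.016, 1.0, -0.001], [1.0, 0.016, 0.001], [0.001, -0.001, -1.0]]
ft_force: [-0.1, -1.3, -3.3]
grip_width: 0.0349
gripper_force: 20.4
```

Request:
{"name": "move_arm", "arguments": {"series": "0 0 0 0 -1;0 0 1 0 -1;0 0 2 0 -1;0 0 2.5 0 -1;0 0 2.8 0 -1;0 0 2.95 0 -1;0 0 3.0 0 -1;0 0 3.0 0 -1"}}

```text
time_s: 25.6
position: [0.5965, -0.2504, 0.0546]
tool_rot: [[-0.017, 1.0, 0.002], [1.0, 0.017, -0.003], [-0.003, 0.002, -1.0]]
ft_force: [-8.7, 2.4, 21.2]
grip_width: 0.0347
gripper_force: 22.2
```

Request:
{"name": "move_arm", "arguments": {"series": "0 0 0 0 0.3;0 0 0 0 0.3;0 0 0 0 0.3;0 0 0 0 0.3;0 0 -3 0 0.3;0 0 -7 0 0.3;0 0 -12 0 0.3;0 0 -12 0 0.3"}}

```text
time_s: 26.6
position: [0.5978, -0.2506, 0.1753]
tool_rot: [[-0.017, 1.0, 0.007], [1.0, 0.017, -0.004], [-0.005, 0.007, -1.0]]
ft_force: [0.9, 0.8, -0.1]
grip_width: 0.0558
gripper_force: 0.0
```

```bash
python3 - <<'E'
from h import *
go(.37,-.275,.16,-16)
c=cam("scene"); cv2.imwrite("pics/s4.png",cv2.resize(c[0][120:290,130:400],(800,504)))
for n in("top","scene"):
  if n=="top": optics.get_image(n)
  for r in spotter.mark_of("post_80",n): print(n,round(r["score"],2),r["point"])
for t in("reader","reader_nose","rest"): print(t,[(round(r["score"],2),r["point"]) for n in("top","scene") for r in spotter.mark_of(t,n)[:1]])
E
```

```text
go [ -2.06 -22.82   1.39] turn 107.0 yaw now 91.0
top 0.91 [0.7891, 0.3059, 0.0169]
top 0.79 [0.6069, -0.0987, 0.0616]
top 0.65 [0.6344, 0.2806, 0.067]
top 0.64 [0.6274, 0.1477, 0.0583]
top 0.63 [0.5908, -0.245, 0.0423]
top 0.54 [0.6229, 0.0144, 0.0477]
top 0.46 [0.6162, -0.4666, 0.015]
scene 0.86 [0.6351, 0.2768, 0.0688]
scene 0.66 [0.6244, 0.0179, 0.048]
scene 0.61 [0.7876, 0.305, 0.0174]
scene 0.56 [0.6297, 0.1508, 0.055]
scene 0.56 [0.6146, -0.4692, 0.0165]
scene 0.52 [0.5901, -0.2418, 0.0409]
scene 0.51 [0.6062, -0.0951, 0.0602]
reader [(0.18, [0.6185, 0.0154, 0.0448]), (0.76, [0.3755, -0.2743, 0.0124])]
reader_nose [(0.38, [0.6147, 0.0136, -0.0017]), (0.6, [0.4354, -0.2996, 0.0285])]
rest [(0.94, [0.3815, -0.2722, 0.0007])]
```

View pics/s4.png

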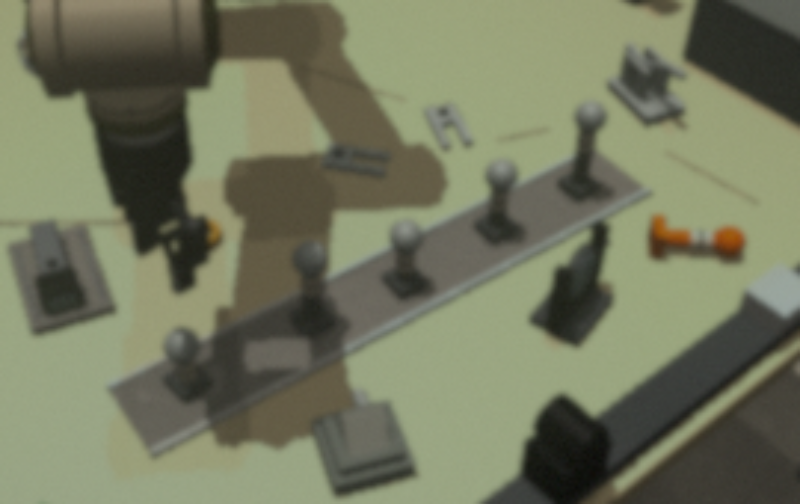

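All five posts stand in the lane, at scene-crop (185,350), (312,265), (405,240), (502,180) and (590,120). Next, the reader.

Request:
{"name": "move_arm", "arguments": {"series": "-2 -6 1 10 0.6;-2 -12 1 20 0.6;-2 -18 1 30 0.6;-2 -22.8 1 40 0.6;-2 -22.8 1 50 0.6;-2 -22.8 1 60 0.6;-2 -22.8 1 70 0.6;-2 -22.8 1 80 0.6"}}

```text
time_s: 28.1
position: [0.3687, -0.2736, 0.1611]
tool_rot: [[0.983, 0.184, 0.0], [0.184, -0.983, -0.0], [0.0, 0.0, -1.0]]
ft_force: [-0.2, 0.8, 0.2]
grip_width: 0.0681
gripper_force: 0.0
```

```bash
python3 - <<'E'
from h import *
s=observe(); print(s['q'],s['position']); go(.34,-.265,.18,-17)
c=cam("top")
for t,z in(("reader",.04),("rest",.012)):
    for r in spotter.cut_out(t,"top")[:2]: print(t,r["score"],axis(c,r["pixels"],z))
E
```

```text
[-5.14041336e+01  1.68817703e+01  9.48207654e+01  2.74797272e-03
  6.82886055e+01  2.79888508e+01] [ 0.368732   -0.27359791  0.16113367]
go [-2.67 -1.37 -1.89] turn 27.6 yaw now 10.6
reader 0.84 (array([ 0.38035638, -0.27472742]), array([ 51.83097076, 117.88040161]), array([[ 0.3167015 , -0.28440288],
       [ 0.4305161 , -0.31509525],
       [ 0.44401127, -0.26505196],
       [ 0.33019668, -0.23435959]], dtype=float32))
reader 0.47 (array([ 0.74891852, -0.14988269]), array([ 81.375     , 100.80602264]), array([[ 0.68674314, -0.16805297],
       [ 0.7797938 , -0.20682697],
       [ 0.81109387, -0.1317124 ],
       [ 0.7180432 , -0.09293842]], dtype=float32))
rest 0.76 (array([ 0.37803268, -0.27170807]), array([ 90.35284424, 141.56188965]), array([[ 0.2972008 , -0.294447  ],
       [ 0.4326947 , -0.33544907],
       [ 0.45886457, -0.24896915],
       [ 0.32337067, -0.20796707]], dtype=float32))
rest 0.59 (array([ 0.59464172, -0.25006319]), array([41.49600601, 52.7866478 ]), array([[ 0.5709986 , -0.22622858],
       [ 0.5770637 , -0.27866563],
       [ 0.6182848 , -0.2738978 ],
       [ 0.6122198 , -0.22146076]], dtype=float32))
```

Request:
{"name": "move_arm", "arguments": {"series": "-0.5 0 -4 10 0.6;-0.5 0 -4 20 0.6;-0.5 0 -4 27 0.6;-0.5 0 -4 27 0.6;-0.5 0 -4 27 0.6;-0.5 0 -4 27 0.6"}}

```text
time_s: 29.0
position: [0.3638, -0.2745, 0.2011]
tool_rot: [[0.962, -0.274, -0.0], [-0.274, -0.962, 0.0], [-0.0, -0.0, -1.0]]
ft_force: [0.2, 0.1, -0.2]
grip_width: 0.0678
gripper_force: 0.0
```

```bash
python3 - <<'E'
from h import *
c=cam("wrist"); cv2.imwrite("pics/w5.png",cv2.resize(c[0],(800,600)))
print(observe()['position'])
for t,z in(("reader",.042),("rest",.012)):
    for r in spotter.cut_out(t,"wrist")[:1]: print(t,r["score"],[np.round(v,4).tolist() for v in axis(c,r["pixels"],z)])
for t in("reader","reader_nose","rest"): print(t,[(round(r["score"],2),r["point"]) for r in spotter.mark_of(t,"wrist")[:1]])
for y in(-15,-16,-17,-18):
    pass
y=np.radians(-16)
for a,b in((-.06,-.015),(-.06,.015),(.022,-.022),(.022,.022),(.058,-.022),(.058,.022)):
    print(a,b,np.round(proj(c,[.375+a*np.cos(y)-b*np.sin(y),-.274+a*np.sin(y)+b*np.cos(y),.042])*1.5625))
E
```

```text
[ 0.36384081 -0.27453392  0.20104093]
reader 0.95 [[0.3805, -0.2781], [44.3266, 117.6411], [[0.31769999861717224, -0.28049999475479126], [0.4293000102043152, -0.31779998540878296], [0.4433000087738037, -0.2757999897003174], [0.33169999718666077, -0.23849999904632568]]]
rest 0.74 [[0.3802, -0.2737], [89.5053, 137.391], [[0.3018999993801117, -0.29789999127388], [0.4339999854564667, -0.33570000529289246], [0.4586000144481659, -0.24959999322891235], [0.3264999985694885, -0.2117999941110611]]]
reader [(0.68, [0.3799, -0.2789, 0.0112])]
reader_nose []
rest [(0.97, [0.3827, -0.2723, 0.0031])]
-0.06 -0.015 [419. 342.]
-0.06 0.015 [374. 342.]
0.022 -0.022 [433. 218.]
0.022 0.022 [360. 218.]
0.058 -0.022 [434. 156.]
0.058 0.022 [359. 156.]
```

View pics/w5.png

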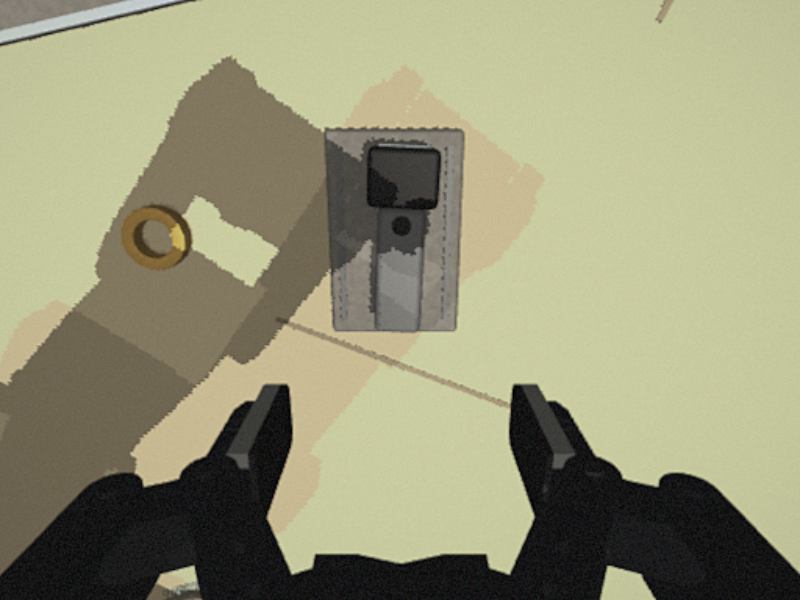

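The picture shows the reader on its pad with the nose at (404,147–208) and the tail at (398,330). That gives origin ≈ (0.380,−0.279), yaw −18°. The pad centre is (0.380,−0.2725), yaw −16.5°.

```bash
python3 -c "
from h import *
go(.382,-.2793,.015,-18)"
```

```text
go [ 1.88 -0.04 18.61] turn 2.0 yaw now -16.0
```

Request:
{"name": "move_arm", "arguments": {"series": "1.9 0 5 2 0.4;1.9 0 10 2 0.4;1.9 0 14 2 0.4;1.9 0 16.5 2 0.4;1.9 0 18 2 0.4;1.9 0 18.6 2 0.4;1.9 0 18.6 2 0.4;1.9 0 18.6 2 0.4"}}

```text
time_s: 30.3
position: [0.3824, -0.2801, 0.0157]
tool_rot: [[0.951, -0.31, 0.001], [-0.31, -0.951, -0.001], [0.001, 0.001, -1.0]]
ft_force: [0.1, -0.9, -0.8]
grip_width: 0.0594
gripper_force: 0.0
```

Request:
{"name": "move_arm", "arguments": {"series": "0 0 0 0 -1;0 0 0 0 -1;0 0 0 0 -1;0 0 0 0 -1;0 0 0 0 -1;0 0 0 0 -1;0 0 0 0 -1;0 0 0 0 -1", "force": 60}}

```text
time_s: 31.3
position: [0.3823, -0.2799, 0.0157]
tool_rot: [[0.951, -0.31, 0.001], [-0.31, -0.951, -0.001], [0.001, 0.0, -1.0]]
ft_force: [-1.0, 1.3, 5.5]
grip_width: 0.0288
gripper_force: 60.1
```

Request:
{"name": "move_arm", "arguments": {"series": "0 0 -1 0 -1;0 0 -2 0 -1;0 0 -4 0 -1;0 0 -7 0 -1;0 0 -11 0 -1;0 0 -15 0 -1;0 0 -15 0 -1;0 0 -15 0 -1"}}

```text
time_s: 32.3
position: [0.3817, -0.2793, 0.1646]
tool_rot: [[0.951, -0.31, -0.001], [-0.31, -0.951, 0.001], [-0.001, -0.001, -1.0]]
ft_force: [0.0, -0.2, -2.1]
grip_width: 0.029
gripper_force: 59.5
```

```bash
python3 - <<'E'
from h import *
c=cam("wrist"); cv2.imwrite("pics/w6.png",c[0]); s=observe(); R=np.array(s['tool_rot'])
print(s['position'],s['grip_width'])
for n in("wrist","top","scene"):
  if n!="wrist": optics.get_image(n)
  for t in("reader","reader_nose"):
    for r in spotter.mark_of(t,n)[:1]: print(n,t,round(r["score"],2),r["point"],"tool",np.round(R.T@(np.array(r["point"])-s['position']),4))
  for r in spotter.mark_of("post_80",n): print(n,round(r["score"],2),r["point"])
E
```

```text
[ 0.38161182 -0.27922244  0.16416445] 0.029136679076954275
wrist reader 0.55 [0.3836, -0.2757, 0.1581] tool [ 0.0008 -0.004   0.0061]
wrist reader_nose 0.91 [0.4329, -0.2964, 0.1767] tool [ 0.0541  0.0004 -0.0126]
wrist 0.37 [0.3772, -0.2788, 0.1578]
top reader 0.66 [0.3773, -0.2772, 0.1597] tool [-0.0047 -0.0006  0.0045]
top reader_nose 0.69 [0.4321, -0.3008, 0.1714] tool [ 0.0547  0.0049 -0.0073]
top 0.77 [0.624, 0.0142, 0.0513]
top 0.73 [0.7655, -0.1592, -0.0043]
top 0.69 [0.6346, 0.2784, 0.07]
top 0.59 [0.6132, -0.4678, 0.0134]
top 0.55 [0.7916, 0.3038, 0.0154]
top 0.49 [0.6053, -0.0983, 0.0622]
top 0.47 [0.6261, 0.1505, 0.0532]
scene reader_nose 0.76 [0.4339, -0.3, 0.1763] tool [ 0.0561  0.0035 -0.0122]
scene 0.89 [0.618, -0.4712, 0.0176]
scene 0.77 [0.6054, -0.0969, 0.0591]
scene 0.7 [0.6344, 0.276, 0.0673]
scene 0.57 [0.6299, 0.1484, 0.0579]
scene 0.55 [0.5912, -0.2454, 0.0462]
scene 0.51 [0.7858, 0.3045, 0.0164]
```

View pics/w6.png

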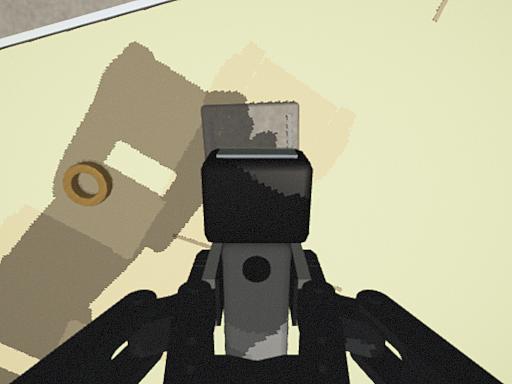

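Reader held level; the nose centre column 257 lies on the tool midline. I'll add an aiming helper and go to the first label.

```bash
cat >> h.py <<'E'
def aim(p,L,yaw=-5,d=.06):
    y=np.radians(yaw); u=np.array([np.cos(y),np.sin(y)]); v=np.array([np.sin(y),-np.cos(y)])
    t=np.array(p)-(d+.056)*u-.001*v; z=.003+L/1000-.050-.0115; print("tcp",t,z); go(t[0],t[1],z,yaw)
E
python3 -c "
from h import *
aim((.5908,-.2435),80)"
```

```text
tcp [ 0.47532857 -0.23239374] 0.021500000000000002
go [ 7.4  -7.39 14.35] turn -13.1 yaw now -18.1
```

Request:
{"name": "move_arm", "arguments": {"series": "3.7 -3.7 2 -7 -1;7.4 -7.4 5 -13 -1;7.4 -7.4 9 -13 -1;7.4 -7.4 12 -13 -1;7.4 -7.4 13.5 -13 -1;7.4 -7.4 14.3 -13 -1;7.4 -7.4 14.3 -13 -1;7.4 -7.4 14.3 -13 -1"}}

```text
time_s: 33.9
position: [0.4758, -0.2327, 0.023]
tool_rot: [[0.996, -0.088, 0.001], [-0.088, -0.996, -0.001], [0.001, 0.001, -1.0]]
ft_force: [-0.8, -0.7, -2.0]
grip_width: 0.0291
gripper_force: 59.6
```

```bash
cat > chk.py <<'E'
from h import *
import sys
s=observe(); R=np.array(s['tool_rot']); tgt=np.array(eval(sys.argv[1])); n0=s['position']+R@[.056,.001,-.0115]
print("expected label in nose frame (x fwd,y right,z up)",np.round((R.T@(tgt-n0))*[1,1,-1],4))
for n in("top","scene","wrist"):
  c=cam(n)
  if len(sys.argv)>2 and n==sys.argv[2]: cv2.imwrite(sys.argv[3],cv2.resize(c[0],(800,600)))
  N=[r["point"] for r in spotter.mark_of("reader_nose",n)[:1]]
  for r in spotter.mark_of("post_80_label",n):
    if np.linalg.norm(np.array(r["point"])[:2]-tgt[:2])<.06:
      print(n,"label",round(r["score"],2),r["point"],"rel geo",np.round(R.T@(np.array(r["point"])-n0)*[1,1,-1],4),"nose",N)
  if n!="wrist": print(n,[np.round(r["point"],3).tolist() for r in spotter.mark_of("post_80",n) if abs(np.array(r["point"])[0]-.617)<.05 and r["point"][1]>-.32])
E
python3 chk.py "(.5908,-.2435,.033)" wrist pics/w7.png
```

```text
expected label in nose frame (x fwd,y right,z up) [ 0.0595 -0.0004 -0.0017]
top label 0.53 [0.592, -0.2435, 0.0309] rel geo [ 0.0607 -0.0005 -0.0038] nose [[0.5292, -0.2432, 0.0299]]
top [[0.626, 0.014, 0.045], [0.628, 0.151, 0.053], [0.605, -0.095, 0.062], [0.638, 0.281, 0.065], [0.588, -0.244, 0.043]]
scene label 0.55 [0.5888, -0.244, 0.0319] rel geo [ 0.0576  0.0003 -0.0028] nose [[0.5294, -0.2414, 0.0319]]
scene [[0.636, 0.275, 0.071], [0.626, 0.017, 0.048], [0.604, -0.097, 0.062], [0.59, -0.243, 0.042], [0.627, 0.15, 0.054], [0.574, 0.473, -0.002]]
```

View pics/w7.png

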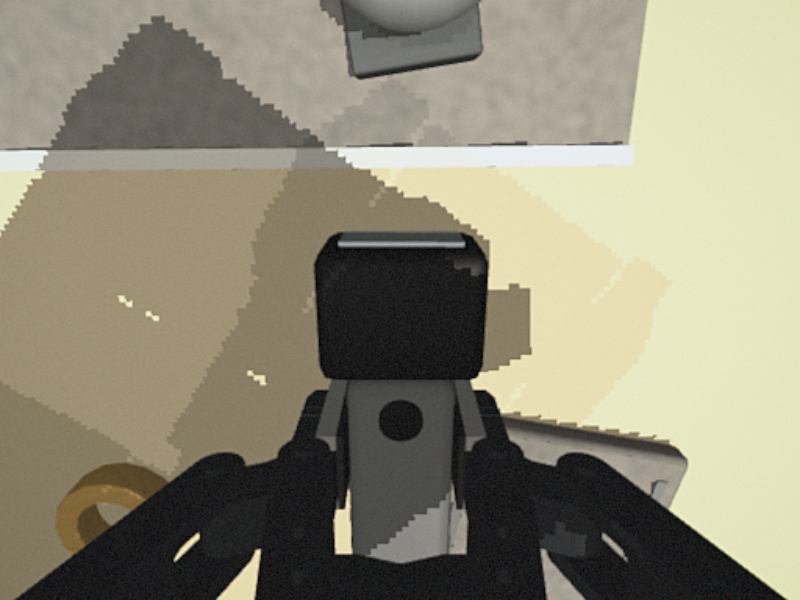

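The window centre is at (401,240) and the ball straight ahead at (411,10), so it's aimed within about 3 mm. Holding.

Request:
{"name": "move_arm", "arguments": {"series": "0 0 0.1 0 -1;0 0 0.1 0 -1;0 0 0.1 0 -1;0 0 0.1 0 -1;0 0 0.1 0 -1;0 0 0.1 0 -1;0 0 0.1 0 -1;0 0 0.1 0 -1"}}

```text
time_s: 35.45
position: [0.4754, -0.2324, 0.0211]
tool_rot: [[0.996, -0.088, 0.0], [-0.088, -0.996, -0.0], [0.0, 0.0, -1.0]]
ft_force: [0.6, 0.2, -2.7]
grip_width: 0.0291
gripper_force: 59.6
```

Request:
{"name": "move_arm", "arguments": {"series": "0 0 0 0 -1;0 0 0 0 -1;0 0 0 0 -1;0 0 0 0 -1;0 0 0 0 -1;0 0 0 0 -1;0 0 0 0 -1;0 0 0 0 -1"}}

```text
time_s: 36.45
position: [0.4754, -0.2323, 0.0211]
tool_rot: [[0.996, -0.088, -0.0], [-0.088, -0.996, 0.0], [-0.0, -0.0, -1.0]]
ft_force: [0.5, -0.0, -2.9]
grip_width: 0.029
gripper_force: 59.6
```

Request:
{"name": "move_arm", "arguments": {"series": "0 0 0 0 -1;0 0 0 0 -1;0 0 0 0 -1;0 0 0 0 -1;0 0 0 0 -1;0 0 0 0 -1;0 0 0 0 -1;0 0 0 0 -1"}}

```text
time_s: 37.45
position: [0.4754, -0.2324, 0.0211]
tool_rot: [[0.996, -0.088, -0.0], [-0.088, -0.996, 0.0], [-0.0, -0.0, -1.0]]
ft_force: [0.0, 0.3, -1.9]
grip_width: 0.029
gripper_force: 59.6
```

```bash
python3 -c "
from h import *
aim((.6245,.0155),92)"
```

```text
tcp [0.50902857 0.02660626] 0.0335
go [  1.07 -26.09  -1.24] turn -0.1 yaw now -5.1
```

Request:
{"name": "move_arm", "arguments": {"series": "0 -3 -4 0 -1;0.3 -9 -5 0 -1;0.6 -15 -5 0 -1;1.1 -21 -5 0 -1;1.1 -26.1 -4 0 -1;1.1 -26.1 -2 0 -1;1.1 -26.1 -1.3 0 -1;1.1 -26.1 -1.3 0 -1"}}

```text
time_s: 38.45
position: [0.5093, 0.0262, 0.034]
tool_rot: [[0.996, -0.089, -0.001], [-0.089, -0.996, 0.0], [-0.001, -0.0, -1.0]]
ft_force: [-0.8, -0.2, -1.7]
grip_width: 0.029
gripper_force: 60.4
```

```bash
python3 chk.py "(.6245,.0155,.045)"
```

```text
expected label in nose frame (x fwd,y right,z up) [ 0.0597 -0.0006 -0.0004]
top [[0.63, 0.151, 0.05], [0.634, 0.276, 0.07], [0.607, -0.098, 0.062], [0.589, -0.244, 0.043], [0.622, 0.017, 0.048]]
scene [[0.636, 0.273, 0.067], [0.608, -0.1, 0.064], [0.628, 0.151, 0.054], [0.622, 0.016, 0.047], [0.589, -0.241, 0.043]]
```

All five posts are where they were, and the aim fits. Holding.

Request:
{"name": "move_arm", "arguments": {"series": "0 0 0 0 -1;0 0 0 0 -1;0 0 0 0 -1;0 0 0 0 -1;0 0 0 0 -1;0 0 0 0 -1;0 0 0 0 -1;0 0 0 0 -1"}}

```text
time_s: 40.0
position: [0.5093, 0.0267, 0.0341]
tool_rot: [[0.996, -0.088, -0.0], [-0.088, -0.996, 0.0], [-0.0, -0.0, -1.0]]
ft_force: [0.4, 0.4, -2.1]
grip_width: 0.029
gripper_force: 60.4
```

Request:
{"name": "move_arm", "arguments": {"series": "0 0 0 0 -1;0 0 0 0 -1;0 0 0 0 -1;0 0 0 0 -1;0 0 0 0 -1;0 0 0 0 -1;0 0 0 0 -1;0 0 0 0 -1"}}

```text
time_s: 41.0
position: [0.5094, 0.0266, 0.0341]
tool_rot: [[0.996, -0.088, 0.0], [-0.088, -0.996, -0.0], [0.0, 0.0, -1.0]]
ft_force: [-0.4, 1.3, -2.1]
grip_width: 0.0296
gripper_force: 60.4
```

Request:
{"name": "move_arm", "arguments": {"series": "0 0 0 0 -1;0 0 0 0 -1;0 0 0 0 -1;0 0 0 0 -1;0 0 0 0 -1;0 0 0 0 -1;0 0 0 0 -1;0 0 0 0 -1"}}

```text
time_s: 42.0
position: [0.5093, 0.0267, 0.0341]
tool_rot: [[0.996, -0.088, -0.0], [-0.088, -0.996, -0.0], [-0.0, 0.0, -1.0]]
ft_force: [0.7, -0.6, -2.1]
grip_width: 0.0296
gripper_force: 60.4
```

```bash
python3 -c "
from h import *
aim((.6285,.150),104)"
```

```text
tcp [0.51302857 0.16110626] 0.0455
go [ -0.82 -13.42  -1.14] turn -0.1 yaw now -5.1
```

Request:
{"name": "move_arm", "arguments": {"series": "-0.4 -3 -3 0 -1;-0.8 -8 -3 0 -1;-0.8 -13.4 -2 0 -1;-0.8 -13.4 -1.2 0 -1;-0.8 -13.4 -1.2 0 -1;-0.8 -13.4 -1.2 0 -1;-0.8 -13.4 -1.2 0 -1"}}

```text
time_s: 42.88
position: [0.5135, 0.1599, 0.0464]
tool_rot: [[0.996, -0.09, 0.0], [-0.09, -0.996, 0.0], [0.0, -0.0, -1.0]]
ft_force: [0.4, 0.1, -1.9]
grip_width: 0.0289
gripper_force: 60.7
```

```bash
python3 chk.py "(.6285,.150,.057)"
```

```text
expected label in nose frame (x fwd,y right,z up) [ 0.0594 -0.0014 -0.001 ]
top [[0.591, -0.245, 0.045], [0.636, 0.274, 0.066], [0.605, -0.096, 0.061], [0.623, 0.016, 0.049], [0.627, 0.15, 0.054]]
scene [[0.636, 0.279, 0.066], [0.607, -0.099, 0.06], [0.588, -0.244, 0.044], [0.625, 0.017, 0.048], [0.63, 0.15, 0.053]]
```

Request:
{"name": "move_arm", "arguments": {"series": "0 0 0 0 -1;0 0 0 0 -1;0 0 0 0 -1;0 0 0 0 -1;0 0 0 0 -1;0 0 0 0 -1;0 0 0 0 -1;0 0 0 0 -1"}}

```text
time_s: 44.42
position: [0.5132, 0.1608, 0.0461]
tool_rot: [[0.996, -0.088, -0.0], [-0.088, -0.996, -0.0], [-0.0, 0.0, -1.0]]
ft_force: [0.3, -0.0, -1.5]
grip_width: 0.0287
gripper_force: 60.7
```

Request:
{"name": "move_arm", "arguments": {"series": "0 0 0 0 -1;0 0 0 0 -1;0 0 0 0 -1;0 0 0 0 -1;0 0 0 0 -1;0 0 0 0 -1;0 0 0 0 -1;0 0 0 0 -1"}}

```text
time_s: 45.42
position: [0.5132, 0.1608, 0.0461]
tool_rot: [[0.996, -0.088, 0.0], [-0.088, -0.996, 0.0], [0.0, -0.0, -1.0]]
ft_force: [-0.3, -0.6, -2.6]
grip_width: 0.029
gripper_force: 60.7
```

Request:
{"name": "move_arm", "arguments": {"series": "0 0 0 0 -1;0 0 0 0 -1;0 0 0 0 -1;0 0 0 0 -1;0 0 0 0 -1;0 0 0 0 -1;0 0 0 0 -1;0 0 0 0 -1"}}

```text
time_s: 46.42
position: [0.5132, 0.1609, 0.0461]
tool_rot: [[0.996, -0.088, 0.0], [-0.088, -0.996, 0.0], [0.0, -0.0, -1.0]]
ft_force: [0.1, -1.1, -2.3]
grip_width: 0.029
gripper_force: 60.7
```

```bash
python3 -c "
from h import *
aim((.606,-.0975),116)"
```

```text
tcp [ 0.49052857 -0.08639374] 0.05750000000000001
go [-0.08 24.83 -1.14] turn -0.1 yaw now -5.1
```

Request:
{"name": "move_arm", "arguments": {"series": "-1 5 -2 0 -1;-1 11 -2 0 -1;-1 17 -2 0 -1;-0.5 22 -1.5 0 -1;-0.1 24.8 -1.2 0 -1;-0.1 24.8 -1.2 0 -1;-0.1 24.8 -1.2 0 -1;-0.1 24.8 -1.2 0 -1"}}

```text
time_s: 47.42
position: [0.4903, -0.0852, 0.0582]
tool_rot: [[0.996, -0.087, -0.0], [-0.087, -0.996, 0.0], [-0.0, -0.0, -1.0]]
ft_force: [-0.9, -0.1, -1.7]
grip_width: 0.0287
gripper_force: 60.8
```

```bash
python3 chk.py "(.606,-.0975,.069)"
```

```text
expected label in nose frame (x fwd,y right,z up) [ 0.0603  0.0012 -0.0007]
top label 0.75 [0.6057, -0.0961, 0.0625] rel geo [ 0.0599 -0.0001 -0.0072] nose [[0.7657, 0.129, -0.0003]]
top [[0.593, -0.243, 0.044], [0.635, 0.278, 0.066], [0.607, -0.1, 0.063], [0.629, 0.15, 0.053], [0.621, 0.015, 0.048]]
scene [[0.636, 0.275, 0.068], [0.605, -0.098, 0.06], [0.588, -0.244, 0.043], [0.627, 0.15, 0.053], [0.621, 0.016, 0.047]]
```

Request:
{"name": "move_arm", "arguments": {"series": "0 0 0 0 -1;0 0 0 0 -1;0 0 0 0 -1;0 0 0 0 -1;0 0 0 0 -1;0 0 0 0 -1;0 0 0 0 -1;0 0 0 0 -1"}}

```text
time_s: 48.98
position: [0.4903, -0.0861, 0.0581]
tool_rot: [[0.996, -0.088, 0.0], [-0.088, -0.996, -0.0], [0.0, 0.0, -1.0]]
ft_force: [0.6, -0.3, -3.3]
grip_width: 0.0284
gripper_force: 60.8
```

Request:
{"name": "move_arm", "arguments": {"series": "0 0 0 0 -1;0 0 0 0 -1;0 0 0 0 -1;0 0 0 0 -1;0 0 0 0 -1;0 0 0 0 -1;0 0 0 0 -1;0 0 0 0 -1"}}

```text
time_s: 49.98
position: [0.4903, -0.0861, 0.0581]
tool_rot: [[0.996, -0.088, 0.0], [-0.088, -0.996, -0.0], [0.0, -0.0, -1.0]]
ft_force: [0.4, 0.0, -2.6]
grip_width: 0.0294
gripper_force: 60.8
```

Request:
{"name": "move_arm", "arguments": {"series": "0 0 0 0 -1;0 0 0 0 -1;0 0 0 0 -1;0 0 0 0 -1;0 0 0 0 -1;0 0 0 0 -1;0 0 0 0 -1;0 0 0 0 -1"}}

```text
time_s: 50.98
position: [0.4903, -0.0861, 0.0581]
tool_rot: [[0.996, -0.088, -0.0], [-0.088, -0.996, -0.0], [-0.0, 0.0, -1.0]]
ft_force: [-0.5, 0.0, -1.9]
grip_width: 0.0287
gripper_force: 60.8
```

```bash
python3 -c "
from h import *
aim((.6355,.277),128)"
```

```text
tcp [0.52002857 0.28810626] 0.0695
go [ -0.34 -37.54  -1.14] turn -0.1 yaw now -5.1
```

Request:
{"name": "move_arm", "arguments": {"series": "-1 -5 -2 0 -1;-1 -11 -2 0 -1;-1 -17 -2 0 -1;-1 -23 -2 0 -1;-1 -29 -2 0 -1;-1 -34 -1.5 0 -1;-0.3 -37.5 -1.2 0 -1;-0.3 -37.5 -1.2 0 -1"}}

```text
time_s: 51.98
position: [0.5203, 0.2897, 0.0695]
tool_rot: [[0.996, -0.085, -0.0], [-0.085, -0.996, 0.0], [-0.0, -0.0, -1.0]]
ft_force: [-0.9, 0.2, -2.1]
grip_width: 0.0293
gripper_force: 60.9
```

```bash
python3 chk.py "(.6355,.277,.081)"
```

```text
expected label in nose frame (x fwd,y right,z up) [0.0599 0.0019 0.    ]
top [[0.604, -0.099, 0.061], [0.628, 0.152, 0.054], [0.623, 0.016, 0.046], [0.588, -0.247, 0.043], [0.636, 0.278, 0.066]]
scene [[0.624, 0.017, 0.05], [0.607, -0.1, 0.063], [0.59, -0.241, 0.044], [0.636, 0.276, 0.067], [0.621, 0.014, 0.003]]
```

Request:
{"name": "move_arm", "arguments": {"series": "0 0 0 0 -1;0 0 0 0 -1;0 0 0 0 -1;0 0 0 0 -1;0 0 0 0 -1;0 0 0 0 -1;0 0 0 0 -1;0 0 0 0 -1"}}

```text
time_s: 53.52
position: [0.5204, 0.2877, 0.0701]
tool_rot: [[0.996, -0.088, 0.0], [-0.088, -0.996, -0.0], [0.0, 0.0, -1.0]]
ft_force: [0.2, 0.1, -2.2]
grip_width: 0.0288
gripper_force: 60.9
```

Request:
{"name": "move_arm", "arguments": {"series": "0 0 0 0 -1;0 0 0 0 -1;0 0 0 0 -1;0 0 0 0 -1;0 0 0 0 -1;0 0 0 0 -1;0 0 0 0 -1;0 0 0 0 -1"}}

```text
time_s: 54.52
position: [0.5204, 0.2877, 0.0701]
tool_rot: [[0.996, -0.088, 0.0], [-0.088, -0.996, 0.0], [0.0, -0.0, -1.0]]
ft_force: [-0.9, 0.4, -2.2]
grip_width: 0.0293
gripper_force: 60.9
```

Request:
{"name": "move_arm", "arguments": {"series": "0 0 0 0 -1;0 0 0 0 -1;0 0 0 0 -1;0 0 0 0 -1;0 0 0 0 -1;0 0 0 0 -1;0 0 0 0 -1;0 0 0 0 -1"}}

```text
time_s: 55.52
position: [0.5204, 0.2877, 0.0701]
tool_rot: [[0.996, -0.088, 0.0], [-0.088, -0.996, 0.0], [0.0, -0.0, -1.0]]
ft_force: [-0.8, 0.5, -2.5]
grip_width: 0.0291
gripper_force: 60.9
```

```bash
python3 -c "
from h import *
go(.381,-.278,.0165,-18)"
```

```text
go [-8.9  57.58  5.36] turn 12.9 yaw now -5.1
```

Request:
{"name": "move_arm", "arguments": {"series": "-3 2 -3 0 -1;-6 7 -5 0 -1;-8.9 13 -5 4 -1;-8.9 19 -5 8 -1;-8.9 25 -5 13 -1;-8.9 31 -5 13 -1;-8.9 37 -5 13 -1;-8.9 43 -5 13 -1"}}

```text
time_s: 56.52
position: [0.3935, -0.1349, 0.1205]
tool_rot: [[0.951, -0.31, 0.001], [-0.31, -0.951, -0.001], [0.001, 0.0, -1.0]]
ft_force: [1.1, -0.2, -1.9]
grip_width: 0.0288
gripper_force: 61.0
```

```bash
python3 -c "
from h import *
go(.381,-.278,.0165,-18)"
```

```text
go [ 3.24 13.99 10.4 ] turn -0.1 yaw now -18.1
```

Request:
{"name": "move_arm", "arguments": {"series": "1.6 6 0 0 -1;3.2 12 0 0 -1;3.2 14 2 0 -1;3.2 14 5 0 -1;3.2 14 5 0 -1;3.2 14 5 0 -1;3.2 14 5 0 -1;3.2 14 5 0 -1"}}

```text
time_s: 57.52
position: [0.3812, -0.2759, 0.0708]
tool_rot: [[0.951, -0.309, 0.001], [-0.309, -0.951, -0.001], [0.001, 0.001, -1.0]]
ft_force: [-0.2, 1.2, -2.1]
grip_width: 0.0289
gripper_force: 60.9
```

```bash
python3 -c "
from h import *
go(.381,-.278,.0165,-18)"
```

```text
go [0.04 0.21 5.43] turn -0.0 yaw now -18.0
```

Request:
{"name": "move_arm", "arguments": {"series": "0 0 1.5 0 -1;0 0 3 0 -1;0 0 4 0 -1;0 0 4.7 0 -1;0 0 5.1 0 -1;0 0 5.4 0 -1;0 0 5.5 0 -1;0 0 5.5 0 -1"}}

```text
time_s: 58.52
position: [0.381, -0.2759, 0.0157]
tool_rot: [[0.951, -0.31, 0.0], [-0.31, -0.951, -0.001], [0.001, 0.0, -1.0]]
ft_force: [-1.1, 1.3, 5.2]
grip_width: 0.0288
gripper_force: 61.8
```

On the pad: 5 N of contact at the same height as when I picked it up. Letting go and backing off.

Request:
{"name": "move_arm", "arguments": {"series": "0 0 0 0 0.4;0 0 0 0 0.4;0 0 0 0 0.4;0 0 0 0 0.4;0 0 0 0 0.4;0 0 -3 0 0.4;0 0 -8 0 0.4;0 0 -14 0 0.4"}}

```text
time_s: 59.52
position: [0.3805, -0.2754, 0.1562]
tool_rot: [[0.951, -0.31, -0.001], [-0.31, -0.951, 0.002], [-0.002, -0.001, -1.0]]
ft_force: [0.9, -0.9, 0.6]
grip_width: 0.0596
gripper_force: 0.0
```

Request:
{"name": "move_arm", "arguments": {"series": "-3 12 -8 0 0.4;-3 18 -8 0 0.4;-3 18 -8 0 0.4;-3 18 -8 0 0.4;-3 18 -8 0 0.4;-3 18 -8 0 0.4;-3 18 -8 0 0.4;-3 18 -8 0 0.4"}}

```text
time_s: 60.52
position: [0.297, -0.437, 0.235]
tool_rot: [[0.951, -0.309, -0.0], [-0.309, -0.951, 0.0], [-0.0, -0.0, -1.0]]
ft_force: [0.3, 0.4, -0.4]
grip_width: 0.0598
gripper_force: 0.0
```

```bash
python3 - <<'E'
from h import *
for n in("top","scene"):
  c=cam(n)
  if n=="scene": cv2.imwrite("pics/s9.png",cv2.resize(c[0],(800,600)))
  print([np.round(r["point"],3).tolist() for r in spotter.mark_of("post_80",n)])
  for t in("reader","reader_nose","rest"): print(t,[(round(r["score"],2),r["point"]) for r in spotter.mark_of(t,n)[:1]])
  for r in spotter.cut_out("reader",n)[:1]: print(np.round(axis(c,r["pixels"],.035)[2],3).tolist())
E
```

```text
[[0.615, -0.468, 0.016], [0.786, 0.306, 0.019], [0.605, -0.099, 0.063], [0.636, 0.277, 0.064], [0.631, 0.151, 0.053], [0.59, -0.245, 0.042], [0.626, 0.015, 0.046]]
reader [(0.86, [0.3772, -0.2754, 0.0092])]
reader_nose [(0.57, [0.4305, -0.2983, 0.0225])]
rest [(0.97, [0.3783, -0.2745, 0.0004])]
[[0.31700000166893005, -0.2759999930858612], [0.42399999499320984, -0.31200000643730164], [0.4390000104904175, -0.2680000066757202], [0.3310000002384186, -0.2329999953508377]]
[[0.628, 0.151, 0.053], [0.616, -0.471, 0.015], [0.788, 0.309, 0.015], [0.636, 0.277, 0.07], [0.623, 0.016, 0.049], [0.607, -0.096, 0.061], [0.59, -0.244, 0.042], [0.38, -0.272, -0.002]]
reader [(0.72, [0.376, -0.2733, 0.0105])]
reader_nose [(0.67, [0.4354, -0.2949, 0.028])]
rest [(0.85, [0.3797, -0.2704, -0.0006])]
[[0.3070000112056732, -0.27799999713897705], [0.4440000057220459, -0.32199999690055847], [0.4569999873638153, -0.27900001406669617], [0.3199999928474426, -0.23499999940395355]]
```

View pics/s9.png

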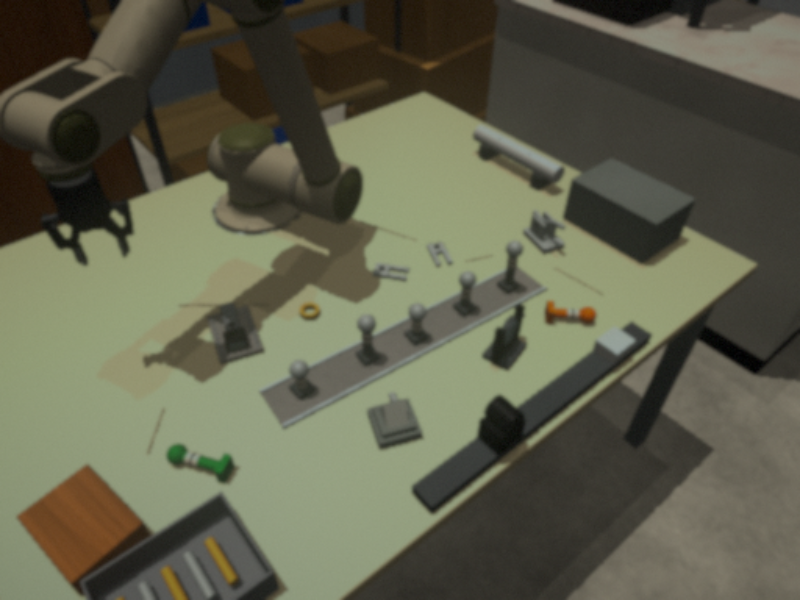

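All five posts stand between the rails, from (300,375) to (513,262). The reader lies on its pad at (235,330), within a few millimetres of the pad centre, and the bystanders look untouched. Handing in.

```bash
python3 -c "
from h import *
print(order.close_job())"
```

```text
the job is handed in; nothing more can be done
None
```

I handed the job in at about 60 s; the hand-in returned no verdict. By my last pictures all five posts stand in the lane and the reader lies on its pad; I held the reader on each label, shortest to tallest, for about 3 s.

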